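# Load the pedal-lid curing chamber

## Task

Press the chamber's pedal slowly down until its arm bears firmly, but not hard, on the rubber-topped stop block under it, so that the lid stands open; then set the white crucible upright in the round recess inside and let go of it. Then ease the pedal gently all the way back up to its top stop so that the lid closes without slamming. Work the lid only through the pedal, never force the pedal against a stop or let it fly up, and leave everything else on the bench where it is.

Things in the scene. Friction and masses are not known exactly. Their poses are not given: they have to be found in the camera images.
- chamber: Fixed grey bench-top curing chamber, a box 170 x 170 mm, 90 mm high, 8 mm walls, open on top under its lid. Origin: centre of its underside on the bench; x points from the pedal side (front, towards the robot) to the lid hinge (back), z up. Inside, 154 x 154 mm clear, an aluminium floor lies 50 mm above the bench, with a round recess in its centre.
- nest (a point): Centre of the bottom of the round recess in the chamber floor: 58 mm diameter, 6 mm deep, bottom 44 mm above the bench. Axes as the chamber's.
- tread (a point): Middle of the pedal's tread, a level round steel bar, 16 mm diameter, 100 mm long along the chamber's y, on the end of one 14 mm round arm that joins its middle from the chamber side. Its axis is 75 mm above the bench when up, 26 to 40 mm when down. Push it from above, or pinch it from above, one finger before and one behind it, 20 mm or more off its middle to clear the arm. Moves with the pedal.
- pivot (a point): The pedal's pivot, fixed, 100 mm in front of the chamber's centre, 55 mm above the bench, its axis along the chamber's y. The tread swings about it on a 100 mm radius, from 0.2 rad above level (up) to 0.15 to 0.3 rad below (down). Two grey bracket cheeks hold it, standing out 30 mm from the chamber's front, up to 78 mm high. Axes as the chamber's.
- pedal (a joint): Pedal angle: 0 fully up (lid closed). Pressing takes 6 to 10 N at the tread at first, at most 3 N near the bottom; friction (2 N) then keeps it down, and 2 to 5 N lift it. In the last half of the way up the lid's weight drives it: let go there, it flies up and the lid slams. The rubber of its top stop gives 1 mm per 10 N; over 15 N of pull against it is too hard.
- under_arm (a point): Point on the bench, fixed, below the pedal arm, 150 mm in front of the chamber's centre. Around it, up to 22 mm off along the chamber's x, stands a loose stop block (24 x 28 mm, 37 mm high, rounded rubber top; set anew each time, not measured) on which the arm comes to bear at 0.35 to 0.50 rad: feel for it. A push of 8 to 12 N on the tread bears firmly on it; over 13 N is too hard.
- lid (a joint): Lid angle: 0 closed, 1.4 to 2.0 rad open (pedal on its stop block, leaning at most 0.17 rad forward or 0.43 back); always 4 times the pedal angle. Flat grey lid, 176 x 170 x 10 mm with an amber window, hinged along the chamber's back top edge 90 mm above the bench. Closing faster than 3.5 rad/s counts as slamming (that is the tread rising at 87 mm/s).
- lid_edge (a point): Middle of the lid's free edge, 176 mm from the hinge; at the chamber's front when closed, 250 to 270 mm above the bench when open.
- crucible: Loose white ceramic crucible, a plain straight-sided round cup, 51 mm outside diameter, 40 mm high, 5 mm wall, 80 to 170 g, upright on the bench to the left or right of the chamber. Origin: centre of its underside; z up.
- jar: Bystander: small glass jar with white cap, 42 mm diameter, 60 mm high, on the other side from the crucible. Origin: centre of its underside.
- dish: Bystander: shallow white round bowl, 90 mm diameter, 28 mm high. Origin: centre of its underside.
- cast_a: Bystander: off-white horseshoe dental cast, 50 x 60 x 25 mm. Origin: centre of its underside.
- cast_b: Bystander: tan horseshoe dental cast, 50 x 60 x 25 mm. Origin: centre of its underside.
- brush_pot: Bystander: clear pot of brushes, 72 mm diameter, 170 mm high in all. Origin: centre of its underside.
- bur_block: Bystander: aluminium block with small burs standing in it, 50 x 110 mm, 42 mm high. Origin: centre of its underside.
- spatula: Bystander: spatula lying on the bench, 190 mm long, 30 mm high at most. Origin: on the bench under its middle.
Not all that is in view belongs to the job. Leave any orange or purple look-alike of the crucible alone.

How it is judged (in metres and radians):
On the way, in this order (a step that is already met when the one before it is completed fails the run):
1. the pedal arm bears on its stop block with more than 6 N, the lid open (contact force between pedal and stop above 6 N and value of joint lid above 1.35 rad), for 0.2 s.
2. the crucible stands upright in the recess, let go, with the lid still open (horizontal distance between crucible and nest below 0.005 m and z of crucible in the frame of nest below 0.003 m and angle between crucible's own z axis and vertical below 0.06 rad and value of joint lid above 1.25 rad and contact force between the fingers and crucible below 0.1 N), for 0.2 s.
At the end, for the whole second after the job is handed in: The pedal is back up within 0.014 rad (1.4 mm at the tread) of its top stop and the lid closed within 0.06 rad; the crucible stands upright (within 0.06 rad) and at rest in the recess, its centre within 5 mm of the recess's and its underside less than 3 mm above the recess's bottom (value of joint pedal below 0.014 rad and value of joint lid below 0.06 rad and horizontal distance between crucible and nest below 0.005 m and z of crucible in the frame of nest below 0.003 m and angle between crucible's own z axis and vertical below 0.06 rad and linear speed of crucible below 0.02 m/s); the robot touches nothing.
It fails at once if the lid closes faster than 3.5 rad/s (slams) (velocity of joint lid below -3.5 rad/s).
It fails at once if the pedal arm bears on its stop block with more than 30 N (13 N or more at the tread) (contact force between pedal and stop above 30 N).
It fails at once if the pedal is pulled more than 1.8 mm into its top stop (about 15 N) (value of joint pedal below -0.018 rad).
It fails at once if the robot touches the lid (more than 2 N) (contact force between any of the fingers, the arm and lid above 2 N).
It fails at once if a bystander is moved by more than 30 mm (distance of any of jar, dish, cast_a, cast_b, brush_pot, bur_block, spatula from where it was at the start of the episode above 0.03 m).
It also fails if it takes over 72 s, if anything falls off the work surface, if the arm or the gripper's body presses on something with over 40 N, if the wrist force passes 120 N, or if a joint passes its speed limit or range.

## Robot

A 6-joint arm with a two-finger parallel gripper is mounted at the origin on the work surface. World frame = base frame: x ahead of the robot, y to its left, z up, the work surface at z = 0. Lengths are in m, angles in degrees, forces in N, time in s.
With the tool pointing down it reaches from about 0.15 to 0.775 m from the base axis. Payload 6.1 kg.
Tool frame: the origin (TCP) lies at the centre of the arm's flange, where the gripper is bolted on; the fingertips stand 173 mm ahead of it and the grasp point (between the pads) lies 155 mm ahead of it; z points along the fingers, y is the direction in which the jaws open and shut (so a half turn about z gives the same grasp; the last joint's range is limited). The gripper opens to 85 mm and grips with 20 to 120 N. Pads are 22 mm wide; open, the fingers measure 114 mm over their backs; the gripper's body (76 mm by 85 mm) begins 54 mm behind the grasp point. The pads swing forward as they close: fully open they stand 13 mm farther back than shut.
Start: joints at [74.656, 7.208, -2.269, 80.523, 0, 90], TCP at [0.139, 0.506, 0.405] pointing down, gripper open.
Joint ranges: [-155.77, 155.77], [-54.66, 111.73], [-72.52, 77.12], [-102.08, 115.82], [-83.92, 84.16], [-180, 180]. Speed limits (degrees/s): [136.94, 136.94, 172.46, 180, 180, 180].

## Interface

Orientations are given as [roll, pitch, yaw] about the fixed x, y, z axes, in that order (R = Rz(yaw) Ry(pitch) Rx(roll)).
In Python, from plant import bot gives the robot as it stands. The module is installed in compiled form; this text tells all that it offers.
- The arm moves only by the shell command python3 -m pendant 'ROWS' [OPENING] [FORCE]. ROWS is JSON, a list of rows, each a list of 6 numbers: the shift along the tool's x, y, z in m, then the turn, a rotation vector about the tool's x, y, z in degrees. A call has 1 to 12 rows; each row is the pose to reach, as a shift and turn from the pose commanded when the call began, along the tool's axes at that moment; what a row does not reach only later rows make up. A row lasts 1/10 s, in which the tool goes at most 50 mm and 8.59 degrees, less where a joint would pass 70% of its speed; a pose out of reach is approached as far as the arm can. A call with a gripper value outside its range is refused whole. OPENING is the closure in counts, from 0 (fully open) to 255 (shut), set as the call begins (- or left out, the last holds). The fingers move at their own pace and stop on an object; FORCE is the grip in N (left out, the last holds). Time passes only in rows, so rows that repeat a pose let the fingers close. It gives the time, the measured TCP pose, the force and the opening at its end, in the units of the state.
- bot.get_state(): the state, without advancing time (a new reading comes with each control period).
- bot.grab_frame(name): name is "side" or "top" or "wrist"; returns the picture (420x560x3 uint8, red, green, blue); there is no depth.
- bot.camera_info(name): a dict with "fx", "fy", "cx", "cy" (pixels), "k1" (the pictures are not rectified: a ray, as slopes to the right and down, at radius r is drawn at 1 + k1 r^2 times it, then the intrinsics apply), "world_from_camera" (4x4, takes a point from camera to world coordinates). Camera axes: x right, y up, looking along -z (the intrinsics and any distortion apply to the point x, -y, -z); pixel columns grow to the right and rows downward; lengths in m; the calibration is good to about 2 mm. A picture is of the moment at which its call begins: read the wrist's pose just before it. camera_info takes no time and is no camera call; for the wrist camera it gives the pose at the moment of the call.
- bot.finish_job(): hands the job in, once; it reports no verdict.
The state is a dict: "time_s": time; "qpos": joint angles; "qvel": joint speeds; "tau": joint torques, N m; "tcp_pos": TCP position; "tcp_rot": TCP orientation; "ft_force": force on the tool from outside, world axes, zero at the start; "torque": the same for the moment, N m; "gripper_width": finger opening in m.
Only numpy, scipy, OpenCV 4.12 (cv2) and the standard library are available. Lean on these libraries where they do the work, as an engineer would, in place of code of your own. Each camera call takes 0.05 s, during which the arm holds its last target.

## Working session

There is one attempt and no reset: what is moved stays moved. The work goes in short steps, Python scripts to look and compute and a shell command to move; the robot and the scene stay as the last step left them, time stands still between calls to the robot, and variables do not carry over. Pictures are saved under pics/ and viewed, and the job is handed in when it is done.

```bash
mkdir -p pics; python3 - <<'E'
from plant import bot
import cv2
s=bot.get_state()
for k,v in s.items(): print(k,v)
for n in ["side","top","wrist"]:
    c=bot.camera_info(n); print(n,c)
    f=bot.grab_frame(n); cv2.imwrite(f"pics/{n}0.png",cv2.cvtColor(f,cv2.COLOR_RGB2BGR))
E
```

```text
time_s 0.0
qpos [ 7.46568913e+01  7.24100725e+00 -2.32823987e+00  8.05239792e+01
 -5.24583572e-04  8.99991710e+01]
qvel [-0.03302515 -0.05195871 -0.02099925 -0.06140431 -0.01254508  0.00719924]
tau [-4.95095555e-04 -4.35916650e+01  3.52922237e+01  1.72566308e-02
 -6.10587335e-05  1.23331702e-05]
tcp_pos [0.13887784 0.50615109 0.40391599]
tcp_rot [-1.79906774e+02  5.23234073e-04  1.64657721e+02]
ft_force [ 0.67646594 -0.73264037  0.05162146]
torque [0.02080699 0.02175352 0.0465739 ]
gripper_width 0.08587762143645948
side {'fx': 390.8690283028232, 'fy': 390.8690283028232, 'cx': 282.85584616911785, 'cy': 219.41101462589756, 'k1': -0.0980349668047911, 'world_from_camera': array([[ 0.93350776,  0.17126514, -0.31501033,  0.26934492],
       [-0.35810106,  0.48962394, -0.79500442, -0.807622  ],
       [ 0.01808006,  0.85494833,  0.51839798,  0.59844738],
       [ 0.        ,  0.        ,  0.        ,  1.        ]])}
top {'fx': 468.1528484301712, 'fy': 468.1528484301712, 'cx': 284.5153083840862, 'cy': 213.863116488414, 'k1': -0.06303794346384817, 'world_from_camera': array([[-1.90369713e-02,  9.80762613e-01, -1.94273751e-01,
         3.24991406e-01],
       [-9.99809840e-01, -1.94956715e-02, -4.49234878e-04,
        -2.12037283e-02],
       [-4.22809000e-03,  1.94228255e-01,  9.80947250e-01,
         1.27581127e+00],
       [ 0.00000000e+00,  0.00000000e+00,  0.00000000e+00,
         1.00000000e+00]])}
wrist {'fx': 342.2666132805078, 'fy': 342.2666132805078, 'cx': 280.5243765413587, 'cy': 207.62846795446512, 'k1': -0.06140833687576528, 'world_from_camera': array([[ 0.26449862, -0.91267857, -0.31154184,  0.0584727 ],
       [ 0.96438487,  0.24980895,  0.08693277,  0.52823258],
       [-0.00151573, -0.32343983,  0.94624752,  0.37211482],
       [ 0.        ,  0.        ,  0.        ,  1.        ]])}
```

View pics/top0.png

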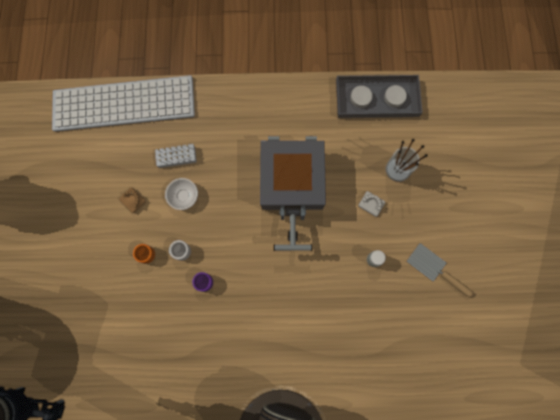

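View pics/side0.png

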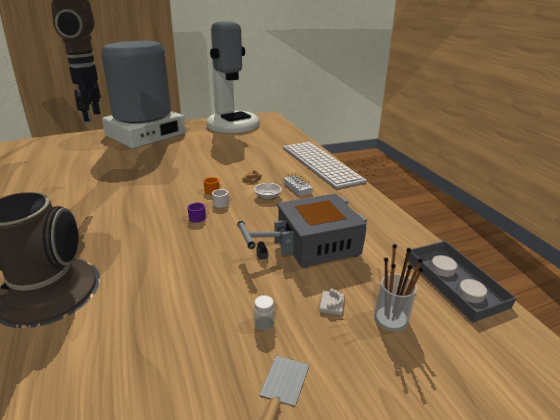

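View pics/wrist0.png

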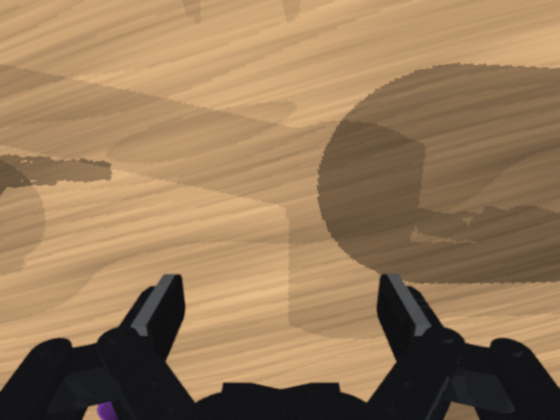

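Top view: chamber at about (293,175) with the tread bar at (293,247). There are three cups: orange (143,254), white (179,250) and purple (203,282). The white one fits the description, and I'll confirm that in an enlarged crop. The bowl (181,195) is the dish.

```bash
python3 - <<'E'
import cv2
f=cv2.imread("pics/top0.png")
a=cv2.resize(f[225:305,120:230],None,fx=7,fy=7,interpolation=cv2.INTER_CUBIC); cv2.imwrite("pics/c1.png",a)
a=cv2.resize(f[130:260,240:350],None,fx=4.6,fy=4.6,interpolation=cv2.INTER_CUBIC); cv2.imwrite("pics/c2.png",cv2.convertScaleAbs(a,alpha=1.6))
f=cv2.imread("pics/side0.png")
a=cv2.resize(f[185:275,225:375],None,fx=5.3,fy=5.3,interpolation=cv2.INTER_CUBIC); cv2.imwrite("pics/c3.png",cv2.convertScaleAbs(a,alpha=1.5))
E
```

```text
(no output)
```

View pics/c1.png

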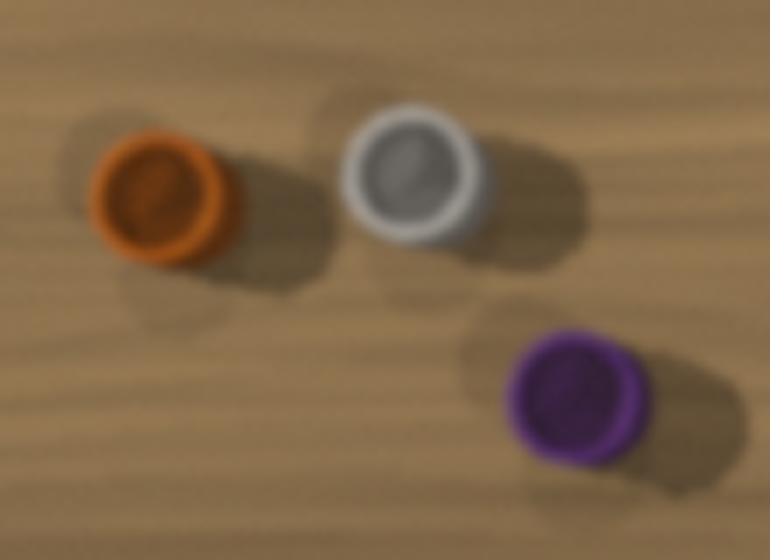

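View pics/c2.png

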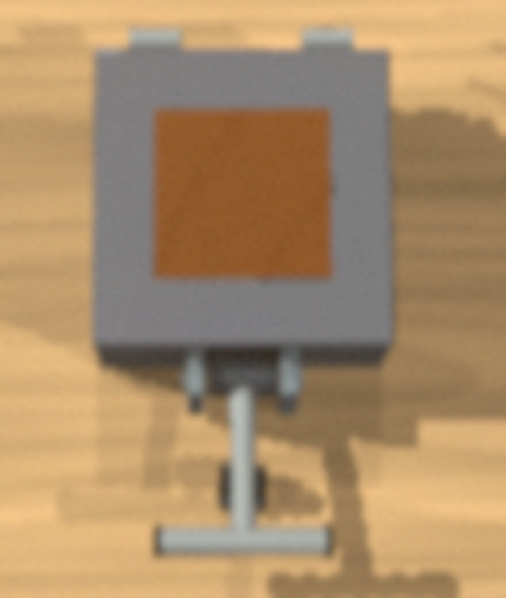

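View pics/c3.png

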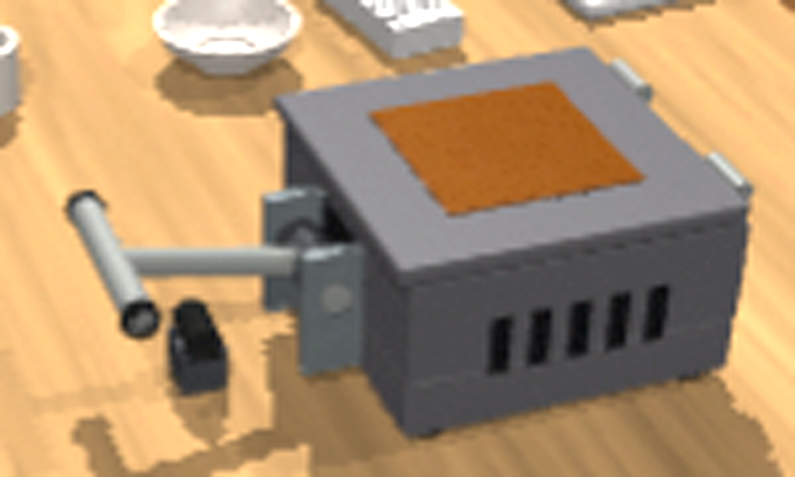

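```bash
cat > h.py <<'E'
import numpy as np, cv2
from plant import bot
def ray(c,u,v):
    K=np.array([[c['fx'],0,c['cx']],[0,c['fy'],c['cy']],[0,0,1.]])
    p=cv2.undistortPoints(np.array([[[u,v]]],float),K,np.array([c['k1'],0,0,0.]),)[0,0]
    T=np.array(c['world_from_camera']); return T[:3,3],T[:3,:3]@np.array([p[0],-p[1],-1])
def px(c,u,v,z):
    o,d=ray(c,u,v); return (o+d*(z-o[2])/d[2])
def proj(c,P):
    T=np.array(c['world_from_camera']); q=T[:3,:3].T@(np.array(P)-T[:3,3]); x,y=q[0]/-q[2],-q[1]/-q[2]
    s=1+c['k1']*(x*x+y*y); return np.array([c['cx']+c['fx']*x*s,c['cy']+c['fy']*y*s])
def save(n,name):
    f=bot.grab_frame(n); cv2.imwrite(f"pics/{name}.png",cv2.cvtColor(f,cv2.COLOR_RGB2BGR)); return f
def st():
    s=bot.get_state(); print(round(s['time_s'],2),np.round(s['tcp_pos'],4),np.round(s['tcp_rot'],2),'F',np.round(s['ft_force'],2),'w',round(s['gripper_width'],4),'q',np.round(s['qpos'],1)); return s
def rel(dp,tgtyaw=None):
    """world shift -> tool axes for current pose"""
    from scipy.spatial.transform import Rotation as R
    s=bot.get_state(); r=R.from_euler('xyz',s['tcp_rot'],degrees=True)
    return r.inv().apply(dp)
E
python3 - <<'E'
from h import *
c=bot.camera_info('top')
g=lambda x,y,s,ox,oy:((x+.5)/s-.5+ox,(y+.5)/s-.5+oy)
print('cru',px(c,*g(410,174,7,120,225),.04))
print('or',px(c,*g(157,199,7,120,225),.04),'pu',px(c,*g(578,399,7,120,225),.04))
for p in [(96,52),(388,52),(392,346),(94,347)]: print(px(c,*g(*p,4.6,240,130),.1))
for p in [(157,541),(330,541)]: print('tread',px(c,*g(*p,4.6,240,130),.075))
print('pivot cheek',px(c,*g(195,405,4.6,240,130),.078),px(c,*g(288,405,4.6,240,130),.078))
print('block',px(c,*g(243,470,4.6,240,130),.037),px(c,*g(243,510,4.6,240,130),.037))
cs=bot.camera_info('side')
for n,q in dict(cru=(220,192),jar=(264,302)).items(): print(n,px(cs,*q,.04))
E
```

```text
cru [0.47882827 0.26444739 0.04      ]
or [0.47089601 0.36145518 0.04      ] pu [0.3927875  0.19912034 0.04      ]
[0.75594479 0.03920472 0.1       ]
[ 0.75254457 -0.12876622  0.1       ]
[ 0.57947453 -0.12471595  0.1       ]
[0.58221962 0.04180113 0.1       ]
tread [0.47566603 0.00880891 0.075     ]
tread [ 0.47375306 -0.08817659  0.075     ]
pivot cheek [ 0.55228747 -0.01391458  0.078     ] [ 0.55124216 -0.06655007  0.078     ]
block [ 0.52101325 -0.04090472  0.037     ] [ 0.49754172 -0.04038301  0.037     ]
cru [0.48305135 0.26671627 0.04      ]
jar [ 0.45535218 -0.24307287  0.04      ]
```

```bash
python3 - <<'E'
from h import *
s=st()
print(rel(np.array([.4753,-.0077,.33])-s['tcp_pos']), s['tcp_rot'][2]-88.95)
E
```

```text
0.15 [0.1389 0.5062 0.4041] [-179.93   -0.    164.65] F [ 0.37 -0.06 -0.44] w 0.085 q [74.7  7.2 -2.3 80.5  0.  90. ]
[-0.46040856 -0.40645557  0.07458606] 75.70492372874396
```

```bash
python3 -m pendant '[[-0.06,-0.05,0.01,0,0,8],[-0.12,-0.1,0.02,0,0,16],[-0.18,-0.15,0.03,0,0,24],[-0.23,-0.2,0.04,0,0,32],[-0.28,-0.25,0.05,0,0,40],[-0.33,-0.29,0.06,0,0,48],[-0.37,-0.33,0.07,0,0,56],[-0.41,-0.37,0.0745,0,0,64],[-0.44,-0.39,0.0745,0,0,72],[-0.4604,-0.4064,0.0745,0,0,75.7],[-0.4604,-0.4064,0.0745,0,0,75.7],[-0.4604,-0.4064,0.0745,0,0,75.7]]' 100 20
python3 - <<'E'
from h import *
st()
save('wrist','w1'); print(bot.camera_info('wrist')['world_from_camera'])
st()
E
```

```text
time_s: 1.35
tcp_pos: [0.4656, 0.0061, 0.3317]
tcp_rot: [180.0, -0.0, 88.9]
ft_force: [0.5, 0.5, -0.3]
gripper_width: 0.052
1.35 [0.4656 0.0061 0.3317] [ 1.7999e+02 -1.0000e-02  8.8920e+01] F [ 0.46  0.46 -0.27] w 0.052 q [  0.7   1.4 -17.7  70.8   0.   91.8]
[[ 0.9997204   0.0231403   0.00486386  0.47043936]
 [-0.02346083  0.94499538  0.32624119  0.08461041]
 [ 0.00295299 -0.32626409  0.94527405  0.29842906]
 [ 0.          0.          0.          1.        ]]
1.4 [0.4688 0.0016 0.3306] [179.9    0.22  88.64] F [ 4.39 -3.95  0.2 ] w 0.0516 q [  0.3   1.7 -17.6  70.6  -0.2  91.6]
```

View pics/w1.png

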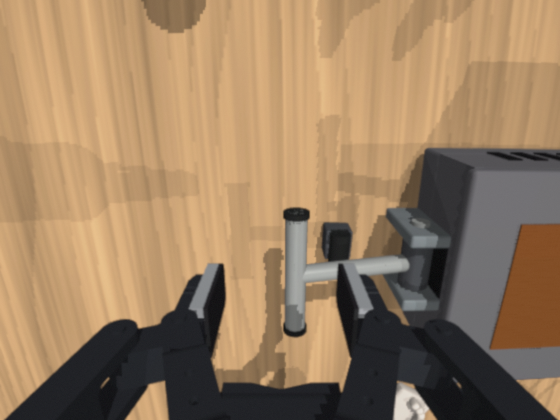

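```bash
python3 - <<'E'
from h import *
for i in range(4): bot.grab_frame('wrist')
st(); c=bot.camera_info('wrist'); f=save('wrist','w2'); c2=bot.camera_info('wrist'); print(c2['world_from_camera']-c['world_from_camera'])
import pickle; pickle.dump(c,open('w2.pkl','wb')); st()
a=cv2.imread('pics/w2.png')[180:360,250:450]; cv2.imwrite('pics/c4.png',cv2.resize(a,None,fx=3.3,fy=3.3,interpolation=cv2.INTER_CUBIC))
E
```

```text
1.6 [0.4647 0.008  0.3316] [-1.7992e+02 -2.0000e-02  8.8900e+01] F [ 0.04 -0.13  0.11] w 0.0518 q [  1.    1.4 -17.8  70.9   0.   92.1]
[[ 2.69059039e-05 -1.21943820e-03 -9.80114564e-04 -3.12353591e-04]
 [ 1.47029229e-03  9.98412392e-06  5.42534509e-05  6.36483089e-04]
 [ 5.35491828e-04 -3.63667744e-05 -1.24203966e-05  2.39321493e-04]
 [ 0.00000000e+00  0.00000000e+00  0.00000000e+00  0.00000000e+00]]
1.65 [0.4645 0.0087 0.3318] [-1.7995e+02 -2.0000e-02  8.8980e+01] F [-0.61 -0.83 -0.58] w 0.0516 q [  1.1   1.3 -17.8  70.9   0.   92.1]
```

View pics/c4.png

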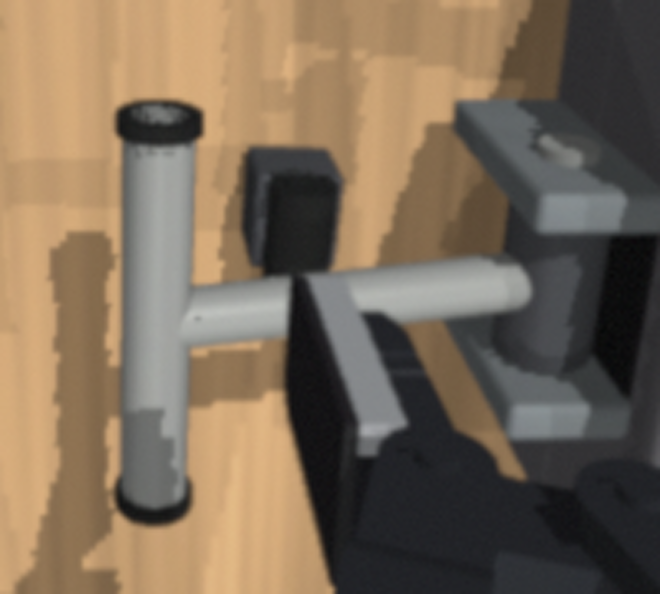

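```bash
python3 - <<'E'
from h import *
import pickle; c=pickle.load(open('w2.pkl','rb'))
g=lambda x,y:((x+.5)/3.3-.5+250,(y+.5)/3.3-.5+180)
for p in [(157.5,200),(154,450),(160,122),(153,500)]: print(px(c,*g(*p),.075))
print('block top', [px(c,*g(*p),.037) for p in [(268,175),(338,178)]])
s=st(); print(rel(np.array([.4753,-.0077,.23])-s['tcp_pos']))
E
```

```text
[ 0.47604595 -0.01023914  0.075     ]
[ 0.47508457 -0.07514276  0.075     ]
[0.47662745 0.00782642 0.075     ]
[ 0.47480738 -0.08966481  0.075     ]
block top [array([ 0.50567331, -0.0210633 ,  0.037     ]), array([ 0.52346013, -0.02225474,  0.037     ])]
1.65 [0.4645 0.0087 0.3318] [-1.7995e+02 -2.0000e-02  8.8980e+01] F [-0.61 -0.83 -0.58] w 0.0516 q [  1.1   1.3 -17.8  70.9   0.   92.1]
[-0.01620398  0.01117253  0.10176826]
```

```bash
python3 -m pendant '[[-0.0172,0.0118,0.02,0,0,0],[-0.0172,0.0118,0.06,0,0,0],[-0.0172,0.0118,0.06,0,0,0],[-0.0172,0.0118,0.06,0,0,0]]' 
python3 - <<'E'
from h import *
s=st(); print(rel(np.array([.4763,-.0089,.23])-s['tcp_pos']))
save('wrist','w3');save('side','s3')
E
```

```text
time_s: 2.05
tcp_pos: [0.4757, -0.008, 0.2723]
tcp_rot: [-179.9, -0.0, 89.1]
ft_force: [-0.4, -1.1, 0.9]
gripper_width: 0.0518
2.05 [ 0.4757 -0.008   0.2723] [-1.799e+02 -1.000e-02  8.908e+01] F [-0.41 -1.07  0.85] w 0.0518 q [ -1.    4.  -22.6  63.5   0.   90. ]
[-0.00085865  0.00070074  0.04226777]
```

View pics/w3.png

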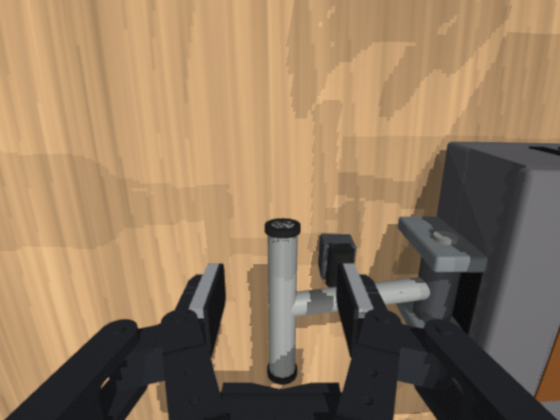

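The bar (282, 225–375) is centred between the pads (215 and 347). I'll descend and pinch.

```bash
python3 -m pendant '[[0,0,0.02,0,0,0],[0,0,0.042,0,0,0],[0,0,0.042,0,0,0],[0,0,0.042,0,0,0]]'
python3 -c "
from h import *
st()"
python3 -m pendant '[[0,0,0,0,0,0],[0,0,0,0,0,0],[0,0,0,0,0,0],[0,0,0,0,0,0],[0,0,0,0,0,0],[0,0,0,0,0,0]]' 255 20
python3 -c "
from h import *
st();save('wrist','w4')"
```

```text
time_s: 2.55
tcp_pos: [0.4768, -0.0089, 0.2314]
tcp_rot: [179.9, -0.0, 89.0]
ft_force: [-0.2, -0.4, 0.8]
gripper_width: 0.0522
2.55 [ 0.4768 -0.0089  0.2314] [179.92  -0.    88.99] F [-0.18 -0.37  0.82] w 0.0522 q [ -1.1   5.5 -26.4  58.    0.   89.9]
time_s: 3.15
tcp_pos: [0.4762, -0.0092, 0.2308]
tcp_rot: [180.0, -0.0, 89.0]
ft_force: [-4.5, 1.4, 6.7]
gripper_width: 0.0156
3.15 [ 0.4762 -0.0092  0.2308] [ 1.800e+02 -1.000e-02  8.895e+01] F [-4.47  1.38  6.74] w 0.0156 q [ -1.1   5.5 -26.4  58.    0.   89.9]
```

View pics/w4.png

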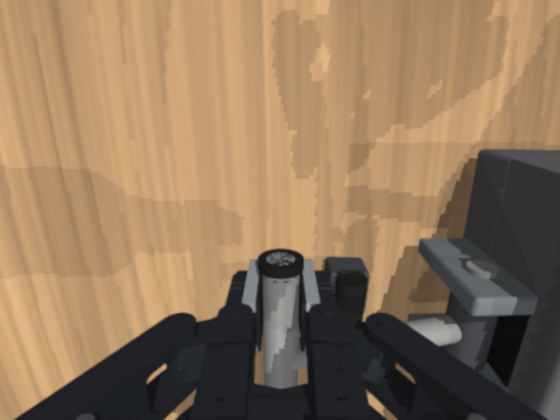

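```bash
python3 -m pendant '[[0,-0.0004,0.002,0,0,0],[0,-0.0007,0.004,0,0,0],[0,-0.001,0.006,0,0,0],[0,-0.0013,0.008,0,0,0],[0,-0.0015,0.010,0,0,0]]'
python3 -m pendant '[[0,-0.0002,0.002,0,0,0],[0,-0.0003,0.004,0,0,0],[0,-0.0004,0.006,0,0,0],[0,-0.0005,0.008,0,0,0],[0,-0.0005,0.010,0,0,0]]'
python3 -m pendant '[[0,0.0001,0.002,0,0,0],[0,0.0002,0.004,0,0,0],[0,0.0003,0.006,0,0,0],[0,0.0004,0.008,0,0,0],[0,0.0005,0.010,0,0,0]]'
python3 -c "
from h import *
st();save('side','s5');save('wrist','w5')"
```

```text
time_s: 3.7
tcp_pos: [0.4748, -0.0092, 0.2212]
tcp_rot: [180.0, -0.0, 89.0]
ft_force: [-5.7, 0.4, 8.9]
gripper_width: 0.015
time_s: 4.2
tcp_pos: [0.4743, -0.0092, 0.2109]
tcp_rot: [180.0, -0.0, 89.0]
ft_force: [-4.9, 0.2, 7.9]
gripper_width: 0.0151
time_s: 4.7
tcp_pos: [0.4747, -0.0092, 0.2006]
tcp_rot: [-180.0, -0.0, 89.0]
ft_force: [-3.9, -0.1, 5.0]
gripper_width: 0.0154
4.7 [ 0.4747 -0.0092  0.2006] [-1.800e+02 -1.000e-02  8.896e+01] F [-3.87 -0.06  4.96] w 0.0154 q [ -1.1   6.8 -29.2  54.1   0.   89.9]
```

View pics/s5.png

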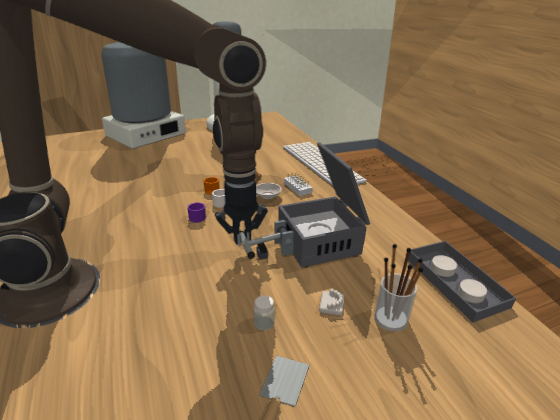

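```bash
python3 -m pendant '[[0,0.0001,0.001,0,0,0],[0,0.0003,0.002,0,0,0],[0,0.0004,0.003,0,0,0],[0,0.0004,0.003,0,0,0]]'|egrep 'pos|force'
python3 -m pendant '[[0,0.0001,0.001,0,0,0],[0,0.0001,0.001,0,0,0]]'|egrep 'pos|force'
python3 -m pendant '[[0,0.00015,0.001,0,0,0],[0,0.00015,0.001,0,0,0]]'|egrep 'pos|force'
```

```text
tcp_pos: [0.4752, -0.0092, 0.1967]
ft_force: [-3.7, -0.4, 2.1]
tcp_pos: [0.4753, -0.0092, 0.1957]
ft_force: [-4.3, 0.9, 1.8]
tcp_pos: [0.4754, -0.0092, 0.1946]
ft_force: [-4.4, 1.1, 2.1]
```

```bash
for i in 1 ; do python3 -m pendant '[[0,0.0001,0.0005,0,0,0],[0,0.0001,0.0005,0,0,0]]'|egrep 'pos|force'; done
python3 -m pendant '[[0,0.0001,0.0005,0,0,0],[0,0.0001,0.0005,0,0,0]]'|egrep 'pos|force'
python3 -m pendant '[[0,0.0001,0.0005,0,0,0],[0,0.0001,0.0005,0,0,0]]'|egrep 'pos|force'
```

```text
tcp_pos: [0.4755, -0.0092, 0.1942]
ft_force: [-4.7, 0.5, 2.6]
tcp_pos: [0.4756, -0.0092, 0.1937]
ft_force: [-4.8, 0.3, 2.4]
tcp_pos: [0.4756, -0.0092, 0.1932]
ft_force: [-4.9, 2.1, 2.0]
```

```bash
python3 -m pendant '[[0,0.0001,0.0006,0,0,0],[0,0.0001,0.0006,0,0,0]]'|egrep 'pos|force'
python3 -m pendant '[[0,0.0001,0.0006,0,0,0],[0,0.0001,0.0006,0,0,0]]'|egrep 'pos|force'
```

```text
tcp_pos: [0.4757, -0.0092, 0.1926]
ft_force: [-4.7, 0.5, 1.8]
tcp_pos: [0.4759, -0.0092, 0.1919]
ft_force: [-4.5, 1.0, 2.7]
```

```bash
python3 -m pendant '[[0,0.0001,0.0006,0,0,0],[0,0.0001,0.0006,0,0,0]]'|egrep 'pos|force'
python3 -m pendant '[[0,0.0001,0.0006,0,0,0],[0,0.0001,0.0006,0,0,0]]'|egrep 'pos|force'
```

```text
tcp_pos: [0.476, -0.0092, 0.1914]
ft_force: [-5.0, 1.4, 1.5]
tcp_pos: [0.4761, -0.0092, 0.1907]
ft_force: [-4.9, 1.2, 1.6]
```

```bash
python3 -m pendant '[[0,0.0001,0.0006,0,0,0],[0,0.0001,0.0006,0,0,0]]'|egrep 'pos|force'
python3 -m pendant '[[0,0.0001,0.0006,0,0,0],[0,0.0001,0.0006,0,0,0]]'|egrep 'pos|force'
```

```text
tcp_pos: [0.4762, -0.0092, 0.1901]
ft_force: [-5.5, 2.0, 2.6]
tcp_pos: [0.4762, -0.0092, 0.1896]
ft_force: [-5.7, 0.5, 1.9]
```

```bash
python3 -m pendant '[[0,0.0001,0.0006,0,0,0],[0,0.0001,0.0006,0,0,0]]'|egrep 'pos|force'
python3 -c "
from h import *
save('side','s6')"
```

```text
tcp_pos: [0.4763, -0.0092, 0.1893]
ft_force: [-6.2, 1.1, 6.6]
```

View pics/s6.png

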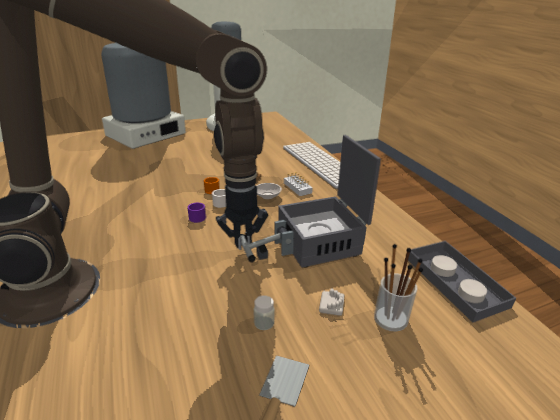

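```bash
python3 -m pendant '[[0,0,0.0003,0,0,0],[0,0,0.0003,0,0,0]]'|egrep 'pos|force'
```

```text
tcp_pos: [0.4763, -0.0092, 0.1892]
ft_force: [-6.9, 0.7, 7.0]
```

```bash
python3 -m pendant '[[0,0,0.0003,0,0,0],[0,0,0.0003,0,0,0]]'|egrep 'pos|force'
```

```text
tcp_pos: [0.4763, -0.0092, 0.189]
ft_force: [-8.5, 1.3, 7.9]
```

```bash
python3 -m pendant '[[0,-0.0002,0.0001,0,0,0],[0,-0.0002,0.0001,0,0,0],[0,-0.0002,0.0001,0,0,0],[0,-0.0002,0.0001,0,0,0]]'|egrep 'pos|force'
python3 -c "
from h import *
for i in range(3): save('wrist','w6');st()"
```

```text
tcp_pos: [0.4762, -0.0092, 0.189]
ft_force: [-7.0, 1.4, 8.7]
8.5 [ 0.4762 -0.0092  0.189 ] [-179.99   -0.     88.96] F [-7.76  1.19  7.82] w 0.0151 q [ -1.1   7.5 -29.9  52.6   0.   89.9]
8.55 [ 0.4762 -0.0092  0.189 ] [-179.99   -0.     88.96] F [-7.1   0.64  8.69] w 0.0152 q [ -1.1   7.5 -29.9  52.6   0.   89.9]
8.6 [ 0.4762 -0.0092  0.189 ] [-179.99   -0.     88.95] F [-7.08  0.87  8.73] w 0.0152 q [ -1.1   7.5 -29.9  52.6   0.   89.9]
```

The pedal bears at about 9–10 N on the stop. Next I relax slightly, open the fingers and lift off.

```bash
python3 -m pendant '[[0,0,-0.0005,0,0,0],[0,0,-0.0005,0,0,0],[0,0,-0.0005,0,0,0],[0,0,-0.0005,0,0,0],[0,0,-0.0005,0,0,0]]' 100
python3 -m pendant '[[0,0,-0.01,0,0,0],[0,0,-0.03,0,0,0],[0,0,-0.06,0,0,0],[0,0,-0.10,0,0,0],[0,0,-0.14,0,0,0],[0,0,-0.14,0,0,0]]'
python3 -c "
from h import *
st();save('side','s7');c=bot.camera_info('wrist');save('wrist','w7')
s=st(); print(rel(np.array([.479,.2645,.3])-s['tcp_pos']))"
```

```text
time_s: 9.1
tcp_pos: [0.4766, -0.0092, 0.1889]
tcp_rot: [180.0, 0.0, 89.0]
ft_force: [0.1, 0.9, 0.7]
gripper_width: 0.0519
time_s: 9.7
tcp_pos: [0.4777, -0.0092, 0.3354]
tcp_rot: [179.4, 0.0, 89.0]
ft_force: [0.6, -1.1, 0.2]
gripper_width: 0.0519
9.7 [ 0.4777 -0.0092  0.3354] [179.44   0.    88.96] F [ 0.61 -1.07  0.2 ] w 0.0519 q [ -1.1   2.4 -16.3  70.8  -0.   89.9]
9.8 [ 0.4767 -0.0092  0.3306] [179.82   0.    88.96] F [-0.99  1.44  0.29] w 0.0523 q [ -1.1   2.5 -16.7  70.6  -0.   89.9]
[ 0.27371623 -0.00277312  0.03058254]
```

View pics/s7.png

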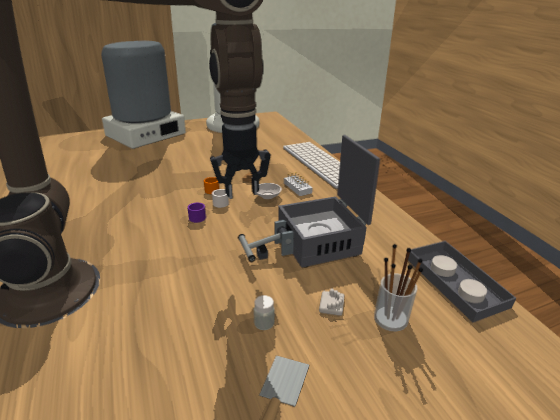

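View pics/w7.png

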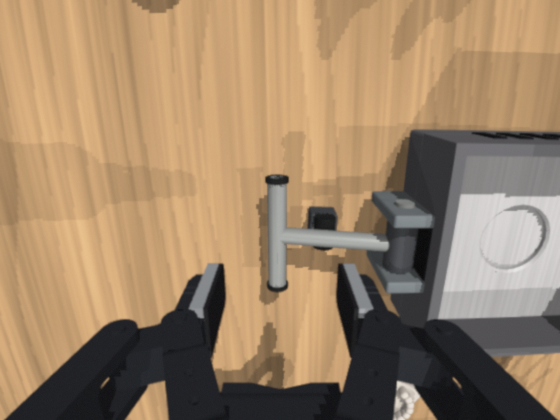

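```bash
python3 -m pendant '[[0.04,0,0,0,0,0],[0.09,0,0,0,0,0],[0.14,0,0.01,0,0,0],[0.19,0,0.01,0,0,0],[0.235,0,0.02,0,0,0],[0.26,-0.0028,0.03,0,0,0],[0.2737,-0.0028,0.03,0,0,0],[0.2737,-0.0028,0.03,0,0,0],[0.2737,-0.0028,0.03,0,0,0],[0.2737,-0.0028,0.03,0,0,0]]' 60
python3 -c "
from h import *
for i in range(3): save('top','t8')
st();c=bot.camera_info('wrist');f=save('wrist','w8');st()
import pickle;pickle.dump(c,open('w8.pkl','wb'))
t=cv2.imread('pics/t8.png')[130:270,230:360];cv2.imwrite('pics/c8.png',cv2.resize(t,None,fx=4.2,fy=4.2,interpolation=cv2.INTER_CUBIC))"
```

```text
time_s: 10.8
tcp_pos: [0.4788, 0.2632, 0.2994]
tcp_rot: [180.0, 0.0, 88.9]
ft_force: [0.2, -0.1, 0.7]
gripper_width: 0.0654
10.95 [0.4789 0.2634 0.2995] [ 1.7996e+02 -1.0000e-02  8.8860e+01] F [-0.06 -0.32 -0.21] w 0.0652 q [ 28.8  10.6 -11.4  67.9  -0.  120. ]
11.0 [0.4788 0.2635 0.2995] [ 1.7996e+02 -1.0000e-02  8.8870e+01] F [0.03 0.21 0.35] w 0.0653 q [ 28.8  10.7 -11.4  67.9  -0.  120. ]
```

View pics/w8.png

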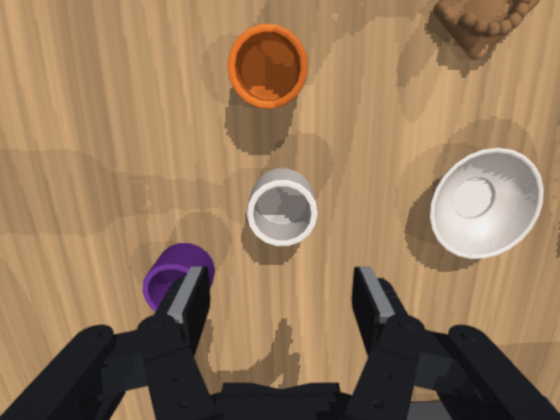

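View pics/c8.png

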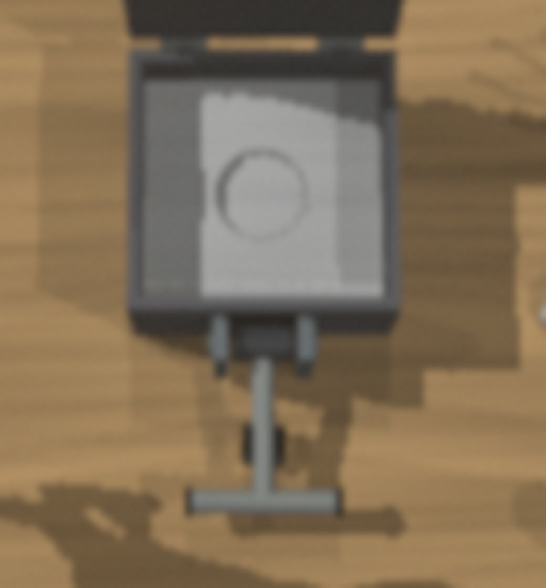

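```bash
python3 - <<'E'
from h import *
import pickle; c=pickle.load(open('w8.pkl','rb'))
print('cru',px(c,282.3,212,.04), 'tcp', np.round(c['world_from_camera'][:3,3],4))
t=bot.camera_info('top')
g=lambda x,y:((x+.5)/4.2-.5+230,(y+.5)/4.2-.5+130)
print('recess top',px(t,*g(262,195),.05))
for p in [(218,195),(308,195),(262,148),(262,242)]: print(px(t,*g(*p),.05))
E
```

```text
cru [0.48028707 0.2657181  0.04      ] tcp [0.4802 0.3465 0.2677]
recess top [ 0.67194664 -0.04294069  0.05      ]
[ 0.67252046 -0.01451701  0.05      ]
[ 0.67135396 -0.07265481  0.05      ]
[ 0.70358962 -0.04364725  0.05      ]
[ 0.64062989 -0.04224288  0.05      ]
```

```bash
python3 -m pendant '[[0.0015,0.0007,0.03,0,0,0],[0.0015,0.0007,0.06,0,0,0],[0.0015,0.0007,0.09,0,0,0],[0.0015,0.0007,0.11,0,0,0],[0.0015,0.0007,0.1165,0,0,0],[0.0015,0.0007,0.1165,0,0,0],[0.0015,0.0007,0.1165,0,0,0]]'
python3 -c "
from h import *
save('wrist','w9')"
```

```text
time_s: 11.7
tcp_pos: [0.4799, 0.266, 0.1837]
tcp_rot: [179.9, -0.0, 88.9]
ft_force: [-0.4, 0.1, 0.2]
gripper_width: 0.0655
```

View pics/w9.png

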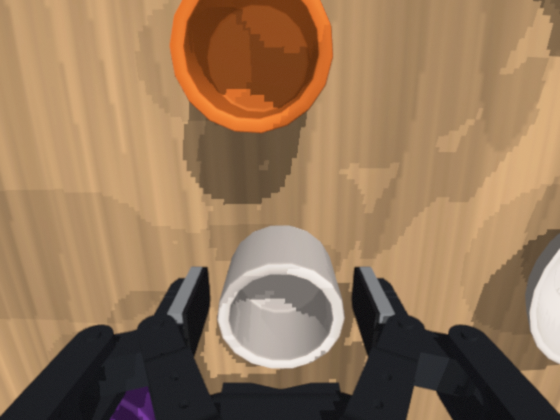

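```bash
python3 -m pendant '[[0,0,0,0,0,0],[0,0,0,0,0,0],[0,0,0,0,0,0],[0,0,0,0,0,0],[0,0,0,0,0,0]]' 255 30
python3 -m pendant '[[0,0,-0.02,0,0,0],[0,0,-0.05,0,0,0],[0,0,-0.09,0,0,0],[0,0,-0.12,0,0,0],[0,0,-0.12,0,0,0],[0,0,-0.12,0,0,0],[0,0,-0.12,0,0,0]]'
python3 -c "
from h import *
s=st();c=bot.camera_info('wrist');save('wrist','w10')
p=s['tcp_pos'];print('axis px', proj(c,[p[0],p[1],p[2]-.143]))
print(rel(np.array([.672,-.043,.32])-s['tcp_pos']))"
```

```text
time_s: 12.25
tcp_pos: [0.4798, 0.2662, 0.1841]
tcp_rot: [179.9, -0.1, 89.0]
ft_force: [-1.8, -1.2, 5.6]
gripper_width: 0.0499
time_s: 12.95
tcp_pos: [0.4789, 0.2657, 0.3012]
tcp_rot: [-179.9, 0.1, 89.0]
ft_force: [-0.3, 1.0, -1.1]
gripper_width: 0.0495
12.95 [0.4789 0.2657 0.3012] [-1.799e+02  6.000e-02  8.896e+01] F [-0.32  0.98 -1.13] w 0.0495 q [ 29.   10.8 -11.   68.3  -0.  120.1]
axis px [281.66753457 317.71638494]
[-0.30519552  0.1986697  -0.01888158]
```

View pics/w10.png

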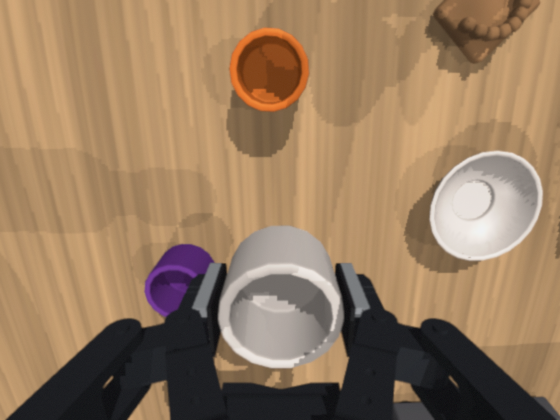

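```bash
python3 -m pendant '[[-0.02,0.013,-0.01,0,0,0],[-0.05,0.032,-0.019,0,0,0],[-0.085,0.055,-0.019,0,0,0],[-0.12,0.078,-0.019,0,0,0],[-0.155,0.1,-0.019,0,0,0],[-0.19,0.124,-0.019,0,0,0],[-0.225,0.146,-0.019,0,0,0],[-0.26,0.168,-0.019,0,0,0],[-0.285,0.185,-0.019,0,0,0],[-0.3,0.195,-0.019,0,0,0],[-0.3055,0.1987,-0.019,0,0,0],[-0.3055,0.1987,-0.019,0,0,0]]'
python3 -c "
from h import *
save('side','s11');save('top','t11');s=st();c=bot.camera_info('wrist');save('wrist','w11')
p=s['tcp_pos'];print('axis px', proj(c,[p[0],p[1],p[2]-.144]))
t=np.linspace(0,2*np.pi,9)[:-1]
print('recess px',proj(c,[.672,-.043,.05]))
print(rel(np.array([.672,-.044,.25])-s['tcp_pos']))"
```

```text
time_s: 14.2
tcp_pos: [0.6724, -0.0432, 0.3205]
tcp_rot: [-179.9, -0.0, 88.9]
ft_force: [-0.2, -0.4, -1.3]
gripper_width: 0.0496
14.3 [ 0.672  -0.042   0.3213] [-1.7995e+02 -3.0000e-02  8.9020e+01] F [ 0.22  0.74 -1.91] w 0.0495 q [-3.6 24.1  9.4 75.4  0.  87.4]
axis px [281.36110209 316.6048146 ]
recess px [280.99041067 211.07869468]
[-2.03169668e-03  9.66386830e-05  7.12698541e-02]
```

View pics/w11.png

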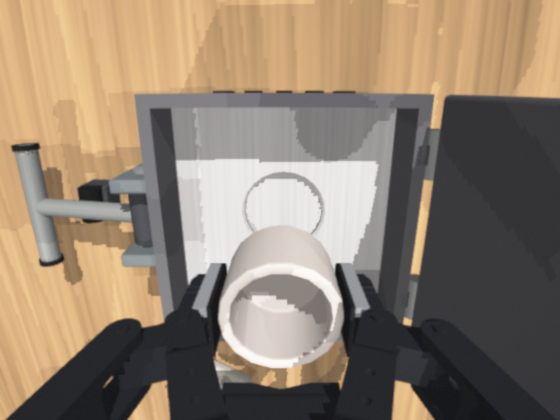

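View pics/s11.png

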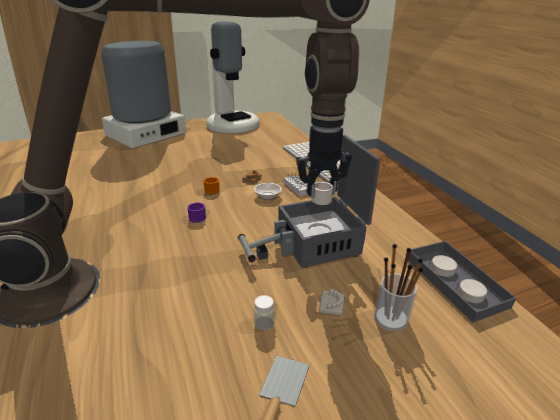

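```bash
python3 -c "
from h import *
import pickle
s=st();c=bot.camera_info('wrist');pickle.dump(c,open('w12.pkl','wb'));save('wrist','w12');st()
t=cv2.imread('pics/w12.png')[160:380,200:360];cv2.imwrite('pics/c12.png',cv2.resize(t,None,fx=2.7,fy=2.7,interpolation=cv2.INTER_CUBIC))
p=s['tcp_pos'];print(proj(c,[p[0],p[1],p[2]-.144]))
"
```

```text
14.35 [ 0.6719 -0.0418  0.3216] [-1.7998e+02 -2.0000e-02  8.9040e+01] F [ 0.8   0.15 -2.  ] w 0.0497 q [-3.6 24.1  9.4 75.4  0.  87.4]
14.4 [ 0.6719 -0.0418  0.3218] [-1.7999e+02 -2.0000e-02  8.9050e+01] F [ 0.06 -0.07 -1.73] w 0.0498 q [-3.6 24.   9.4 75.4  0.  87.4]
[281.16237394 316.66919392]
```

View pics/c12.png

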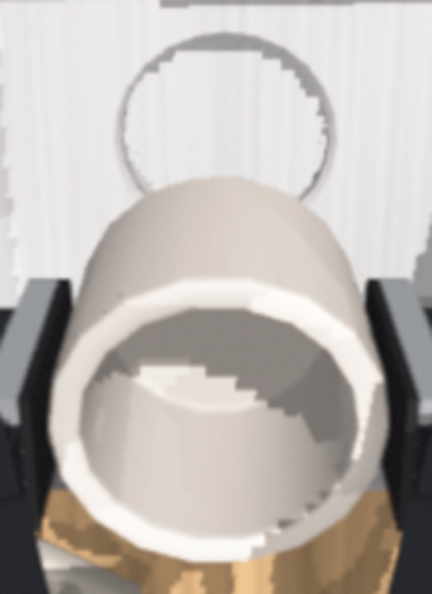

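```bash
python3 - <<'E'
from h import *
import pickle; from scipy.optimize import fsolve
c=pickle.load(open('w12.pkl','rb'))
t=np.linspace(0,2*np.pi,181)
def ext(x,y,z,r):
    P=np.array([proj(c,[x+r*np.cos(a),y+r*np.sin(a),z]) for a in t]); return P.min(0),P.max(0)
g=lambda x,y:((x+.5)/2.7-.5+200,(y+.5)/2.7-.5+160)
L,T=g(117,33);R,_=g(336,0)
f=lambda q:(lambda a,b:[ (a[0]+b[0]-L-R)/2, a[1]-T])(*ext(q[0],q[1],.05,.029))
q=fsolve(f,[.672,-.043]);print('recess',q,ext(*q,.05,.029),L,R)
L2,T2=g(50,278);R2,B2=g(388,562)
z=.3216-.144
f=lambda q:(lambda a,b:[ (a[0]+b[0]-L2-R2)/2, (a[1]+b[1]-T2-B2)/2])(*ext(q[0],q[1],z,.0255))
k=fsolve(f,[.672,-.043]);print('cru',k,ext(*k,z,.0255),L2,R2,T2,B2)
print('need',q-k, 'abs',bot.get_state()['tcp_pos'][:2]+q-k)
E
```

```text
recess [ 0.67399918 -0.04227761] (array([244.48552729, 171.90740741]), array([322.66262086, 245.77765602])) 243.01851851851853 324.1296296296296
cru [ 0.67174221 -0.04294966] (array([215.76038946, 261.09439549]), array([345.83220313, 369.38708599])) 218.2037037037037 343.3888888888889 262.64814814814815 367.8333333333333
need [0.00225698 0.00067205] abs [ 0.67418587 -0.04108235]
```

```bash
python3 -m pendant '[[0.0003,0.0011,0.02,0,0,0],[0.0003,0.0011,0.04,0,0,0],[0.0003,0.0011,0.06,0,0,0],[0.0003,0.0011,0.075,0,0,0],[0.0003,0.0011,0.0815,0,0,0],[0.0003,0.0011,0.0815,0,0,0],[0.0003,0.0011,0.0815,0,0,0]]'
python3 -c "
from h import *
import pickle
s=st();c=bot.camera_info('wrist');pickle.dump(c,open('w13.pkl','wb'));save('wrist','w13');save('side','s13')
"
```

```text
time_s: 15.1
tcp_pos: [0.6736, -0.0424, 0.241]
tcp_rot: [179.9, 0.0, 89.0]
ft_force: [-0.3, 0.3, -1.1]
gripper_width: 0.0496
15.1 [ 0.6736 -0.0424  0.241 ] [179.94   0.    88.99] F [-0.3   0.3  -1.06] w 0.0496 q [-3.6 25.7  1.6 65.9  0.  87.4]
```

View pics/w13.png

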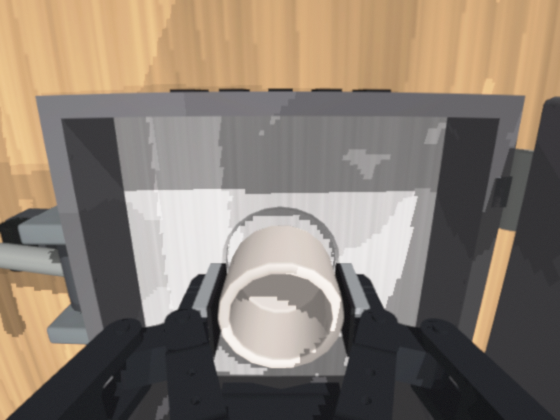

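View pics/s13.png

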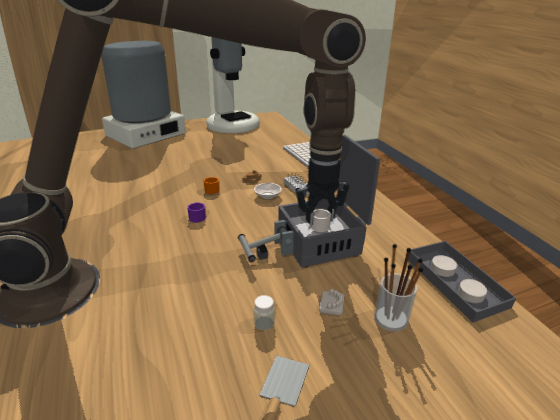

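```bash
python3 - <<'E'
from h import *
import pickle
c=pickle.load(open('w13.pkl','rb'))
t=np.linspace(0,2*np.pi,181)
def ext(x,y,z,r):
    P=np.array([proj(c,[x+r*np.cos(a),y+r*np.sin(a),z]) for a in t]); return P.min(0).round(1),P.max(0).round(1)
for y in(-.044,-.043,-.042,-.041): print(y,ext(.673,y,.05,.029))
print('cru bottom if y=',[ (y,ext(.6734,y,.057,.0255)) for y in (-.0436,-.0425)])
st()
a=cv2.imread('pics/w13.png')[190:300,210:360]; cv2.imwrite('pics/c13.png',cv2.resize(a,None,fx=5,fy=5,interpolation=cv2.INTER_CUBIC))
E
```

```text
-0.044 (array([223.5, 210.6]), array([334.9, 310.1]))
-0.043 (array([223.4, 208.7]), array([334.9, 308.5]))
-0.042 (array([223.2, 206.8]), array([335., 307.]))
-0.041 (array([223.1, 204.9]), array([335.1, 305.4]))
cru bottom if y= [(-0.0436, (array([229.1, 221.6]), array([330.8, 311.8]))), (-0.0425, (array([228.9, 219.5]), array([330.9, 310.1])))]
15.2 [ 0.6738 -0.0426  0.2414] [179.89   0.    88.97] F [-0.47 -0.79 -0.43] w 0.0497 q [-3.6 25.7  1.6 65.9  0.  87.4]
```

View pics/c13.png

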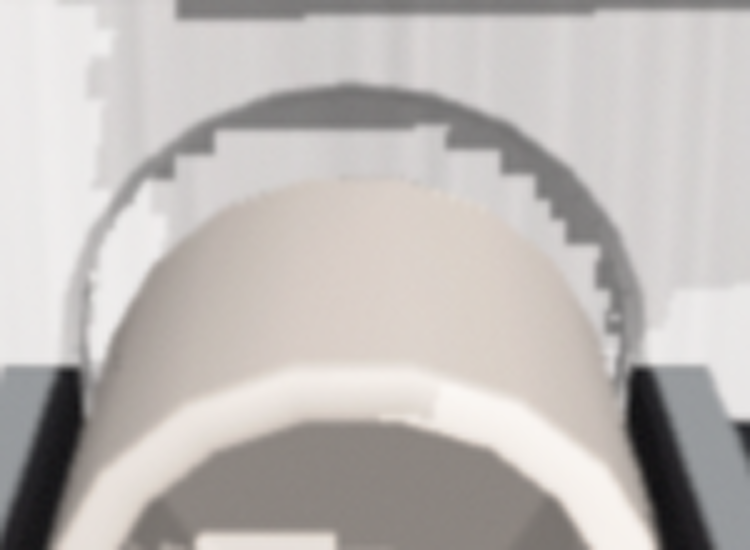

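```bash
python3 -m pendant '[[0.002,-0.0003,0.002,0,0,0],[0.002,-0.0003,0.004,0,0,0],[0.002,-0.0003,0.006,0,0,0],[0.002,-0.0003,0.006,0,0,0]]'
python3 -m pendant '[[0,0,0.001,0,0,0],[0,0,0.002,0,0,0],[0,0,0.003,0,0,0],[0,0,0.003,0,0,0]]'
python3 -c "
from h import *
save('wrist','w14');st()
a=cv2.imread('pics/w14.png')[190:370,200:360]; cv2.imwrite('pics/c14.png',cv2.resize(a,None,fx=3.3,fy=3.3,interpolation=cv2.INTER_CUBIC))
"
```

```text
time_s: 15.6
tcp_pos: [0.6731, -0.0408, 0.2336]
tcp_rot: [-180.0, -0.0, 89.0]
ft_force: [-0.7, -0.4, -1.7]
gripper_width: 0.0494
time_s: 16.0
tcp_pos: [0.6732, -0.0408, 0.2308]
tcp_rot: [-180.0, 0.0, 89.0]
ft_force: [0.7, 0.4, -1.6]
gripper_width: 0.0499
16.05 [ 0.6732 -0.0408  0.2309] [-179.99   -0.     88.96] F [ 0.59 -0.5  -1.9 ] w 0.0498 q [-3.5 25.9  0.7 64.8  0.  87.6]
```

View pics/c14.png

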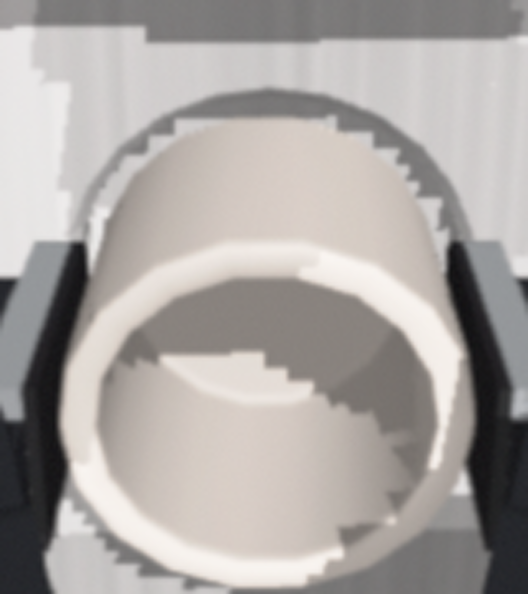

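The crucible's bottom is already below the floor level with no contact, so it is inside the recess. I'll nudge it +x and lower until it touches.

```bash
python3 -m pendant '[[0,0.0008,0.001,0,0,0],[0,0.0008,0.0015,0,0,0],[0,0.0008,0.0015,0,0,0]]'|egrep 'pos|force'
python3 -m pendant '[[0,0,0.0005,0,0,0],[0,0,0.001,0,0,0],[0,0,0.001,0,0,0]]'|egrep 'pos|force'
```

```text
tcp_pos: [0.6741, -0.0408, 0.2294]
ft_force: [0.1, 0.5, -2.6]
tcp_pos: [0.674, -0.0408, 0.2284]
ft_force: [0.3, 0.5, -2.0]
```

```bash
python3 -m pendant '[[0,0,0.0005,0,0,0],[0,0,0.0005,0,0,0]]'|egrep 'pos|force'
python3 -m pendant '[[0,0,0.0005,0,0,0],[0,0,0.0005,0,0,0]]'|egrep 'pos|force'
```

```text
tcp_pos: [0.674, -0.0408, 0.2282]
ft_force: [-0.3, 0.1, 0.7]
tcp_pos: [0.674, -0.0408, 0.2282]
ft_force: [-1.7, -0.4, 5.1]
```

```bash
python3 -m pendant '[[0,0,-0.0004,0,0,0],[0,0,-0.0004,0,0,0],[0,0,-0.0004,0,0,0],[0,0,-0.0004,0,0,0],[0,0,-0.0004,0,0,0]]' 55
python3 -m pendant '[[0,0,-0.005,0,0,0],[0,0,-0.015,0,0,0],[0,0,-0.03,0,0,0],[0,0,-0.05,0,0,0],[0,0,-0.08,0,0,0],[0,0,-0.11,0,0,0],[0,0,-0.11,0,0,0],[0,0,-0.11,0,0,0]]'
python3 -c "
from h import *
import pickle
s=st();c=bot.camera_info('wrist');pickle.dump(c,open('w15.pkl','wb'));save('wrist','w15');save('side','s15');save('top','t15')
a=cv2.imread('pics/w15.png')[120:320,190:390]; cv2.imwrite('pics/c15.png',cv2.resize(a,None,fx=2.9,fy=2.9,interpolation=cv2.INTER_CUBIC))
"
```

```text
time_s: 17.55
tcp_pos: [0.6741, -0.0408, 0.2278]
tcp_rot: [-180.0, 0.0, 89.0]
ft_force: [0.9, 0.1, -0.6]
gripper_width: 0.0674
time_s: 18.35
tcp_pos: [0.6743, -0.0409, 0.3397]
tcp_rot: [179.8, 0.0, 89.0]
ft_force: [-0.4, -0.7, -0.4]
gripper_width: 0.0668
18.35 [ 0.6743 -0.0409  0.3397] [1.7983e+02 1.0000e-02 8.8950e+01] F [-0.45 -0.72 -0.44] w 0.0668 q [-3.5 24.1 11.7 77.5 -0.  87.6]
```

View pics/c15.png

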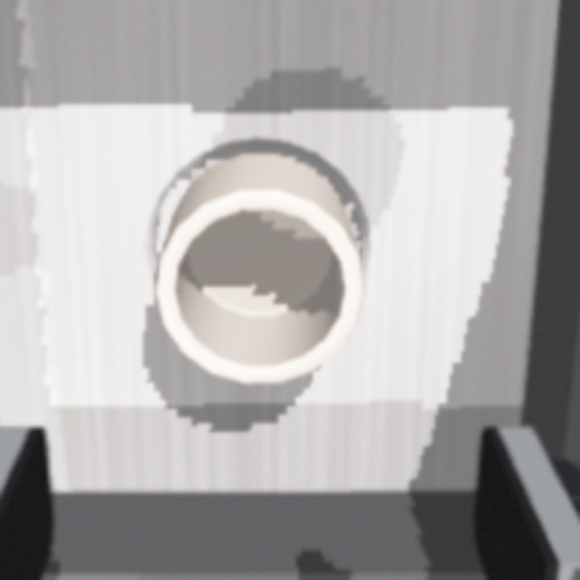

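View pics/s15.png

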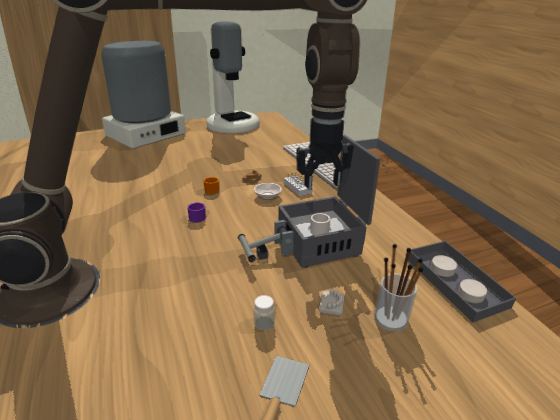

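```bash
python3 - <<'E'
from h import *
s=st(); print(rel(np.array([.4760,-.0092,.30])-s['tcp_pos']))
E
```

```text
18.5 [ 0.6738 -0.0408  0.3369] [-179.9    -0.     88.95] F [ 0.4  -0.15  0.13] w 0.067 q [-3.5 24.2 11.5 77.5  0.  87.6]
[ 0.02799499 -0.19828946  0.03723327]
```

```bash
python3 -m pendant '[[0.004,-0.03,0,0,0,0],[0.01,-0.07,0,0,0,0],[0.016,-0.11,0.005,0,0,0],[0.022,-0.15,0.02,0,0,0],[0.027,-0.185,0.03,0,0,0],[0.028,-0.1983,0.037,0,0,0],[0.028,-0.1983,0.037,0,0,0],[0.028,-0.1983,0.037,0,0,0],[0.028,-0.1983,0.037,0,0,0]]' 100
python3 -c "
from h import *
save('wrist','w16');s=st();print(rel(np.array([.4760,-.0092,.189])-s['tcp_pos']))"
```

```text
time_s: 19.4
tcp_pos: [0.4773, -0.0093, 0.3011]
tcp_rot: [180.0, 0.0, 89.0]
ft_force: [0.6, 0.0, -0.6]
gripper_width: 0.052
19.45 [ 0.4774 -0.0093  0.301 ] [179.97   0.    88.95] F [-0.32  1.04 -0.61] w 0.0518 q [ -1.1   3.3 -19.7  67.   -0.   89.9]
[ 1.02950232e-04 -1.41165226e-03  1.12045553e-01]
```

View pics/w16.png

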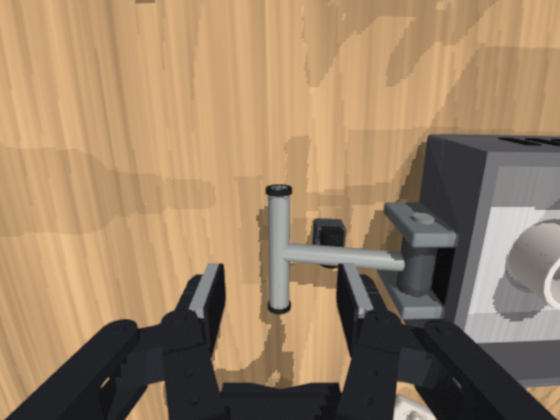

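```bash
python3 -m pendant '[[0,-0.0014,0.03,0,0,0],[0,-0.0014,0.06,0,0,0],[0,-0.0014,0.085,0,0,0],[0,-0.0014,0.1,0,0,0],[0,-0.0014,0.108,0,0,0],[0,-0.0014,0.112,0,0,0],[0,-0.0014,0.112,0,0,0],[0,-0.0014,0.112,0,0,0]]'
python3 -m pendant '[[0,0,0,0,0,0],[0,0,0,0,0,0],[0,0,0,0,0,0],[0,0,0,0,0,0],[0,0,0,0,0,0],[0,0,0,0,0,0]]' 255 20
```

```text
time_s: 20.25
tcp_pos: [0.4755, -0.0092, 0.1897]
tcp_rot: [179.9, 0.0, 89.0]
ft_force: [-0.0, 0.8, -1.1]
gripper_width: 0.0519
time_s: 20.85
tcp_pos: [0.4756, -0.0092, 0.1897]
tcp_rot: [179.9, 0.0, 89.0]
ft_force: [3.1, 0.2, 5.1]
gripper_width: 0.0158
```

```bash
python3 -m pendant '[[0,-0.0002,-0.001,0,0,0],[0,-0.0006,-0.003,0,0,0],[0,-0.0009,-0.005,0,0,0],[0,-0.0012,-0.007,0,0,0],[0,-0.0015,-0.009,0,0,0],[0,-0.0018,-0.011,0,0,0]]' 255 30
python3 -c "
from h import *
save('side','s17');save('wrist','w17');st()"
```

```text
time_s: 21.45
tcp_pos: [0.4741, -0.0092, 0.1998]
tcp_rot: [179.9, 0.0, 89.0]
ft_force: [7.9, -0.8, -3.4]
gripper_width: 0.0145
21.55 [ 0.474  -0.0092  0.2002] [1.7987e+02 1.0000e-02 8.8960e+01] F [ 7.51  0.25 -0.29] w 0.0148 q [ -1.1   6.6 -29.4  53.9  -0.   89.9]
```

View pics/s17.png

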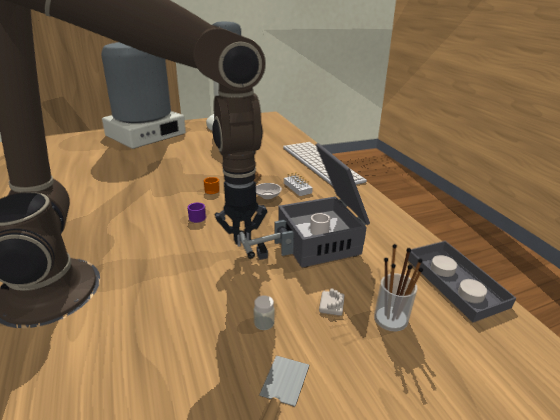

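View pics/w17.png

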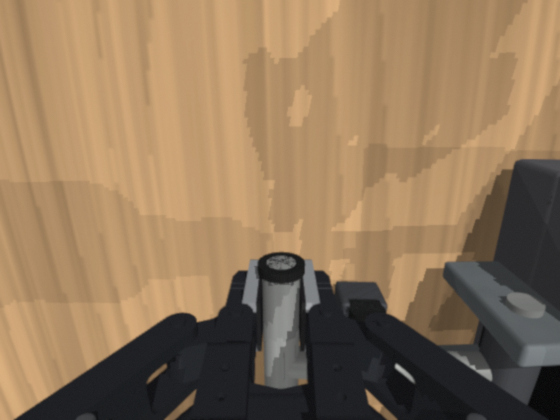

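```bash
python3 -m pendant '[[0,0.0001,-0.0015,0,0,0],[0,0.0001,-0.003,0,0,0],[0,0.0001,-0.0045,0,0,0],[0,0.0001,-0.006,0,0,0],[0,0,-0.0075,0,0,0],[0,0,-0.009,0,0,0],[0,0,-0.01,0,0,0]]'
python3 -m pendant '[[0,0,-0.0015,0,0,0],[0,0.0001,-0.003,0,0,0],[0,0.0002,-0.0045,0,0,0],[0,0.0003,-0.006,0,0,0],[0,0.0004,-0.0075,0,0,0],[0,0.0005,-0.009,0,0,0],[0,0.0005,-0.01,0,0,0]]'
python3 -c "
from h import *
save('side','s18');save('wrist','w18');st()"
```

```text
time_s: 22.25
tcp_pos: [0.4739, -0.0092, 0.21]
tcp_rot: [179.9, 0.0, 89.0]
ft_force: [6.5, -0.4, -2.0]
gripper_width: 0.0147
time_s: 22.95
tcp_pos: [0.4747, -0.0092, 0.2202]
tcp_rot: [179.9, 0.0, 89.0]
ft_force: [9.0, 0.1, -2.9]
gripper_width: 0.0149
23.05 [ 0.4747 -0.0092  0.2203] [179.85   0.    88.96] F [6.99 0.17 0.04] w 0.0152 q [ -1.1   5.7 -27.6  56.5  -0.   89.9]
```

View pics/s18.png

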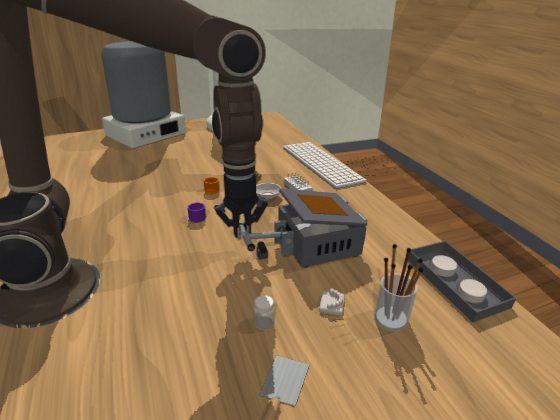

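View pics/w18.png

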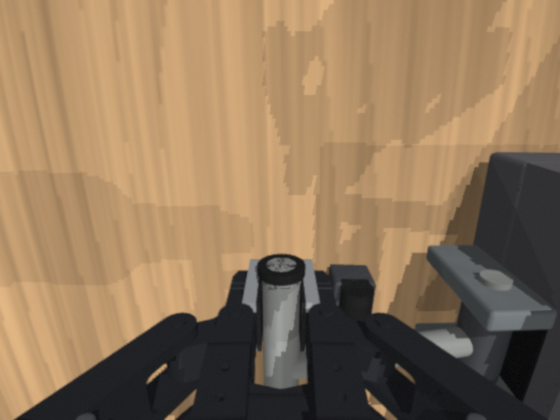

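```bash
python3 -m pendant '[[0,0.0001,-0.001,0,0,0],[0,0.0002,-0.002,0,0,0],[0,0.0004,-0.003,0,0,0],[0,0.0005,-0.004,0,0,0],[0,0.0007,-0.005,0,0,0],[0,0.0008,-0.006,0,0,0],[0,0.001,-0.007,0,0,0],[0,0.0011,-0.008,0,0,0],[0,0.0011,-0.008,0,0,0]]' |egrep 'pos|force'
python3 -m pendant '[[0,0.0001,-0.0005,0,0,0],[0,0.0002,-0.001,0,0,0],[0,0.0002,-0.001,0,0,0]]'|egrep 'pos|force'
```

```text
tcp_pos: [0.4758, -0.0092, 0.2258]
ft_force: [15.5, -0.4, -20.0]
tcp_pos: [0.476, -0.0092, 0.2259]
ft_force: [17.4, -0.0, -26.5]
```

```bash
python3 -m pendant '[[0,-0.0005,0.0015,0,0,0],[0,-0.0005,0.0025,0,0,0]]'|egrep 'pos|force|time'
python3 -c "
from h import *
save('side','s19');save('wrist','w19');save('top','t19');st()
a=cv2.imread('pics/s19.png')[180:270,220:370]; cv2.imwrite('pics/c19.png',cv2.convertScaleAbs(cv2.resize(a,None,fx=5.2,fy=5.2,interpolation=cv2.INTER_CUBIC),alpha=1.5))"
```

```text
time_s: 24.45
tcp_pos: [0.4757, -0.0092, 0.2256]
ft_force: [8.5, -0.5, -3.3]
24.6 [ 0.4757 -0.0092  0.2257] [179.87   0.    88.96] F [11.8  -1.58 -9.75] w 0.0148 q [ -1.1   5.6 -27.   57.2  -0.   89.9]
```

View pics/c19.png

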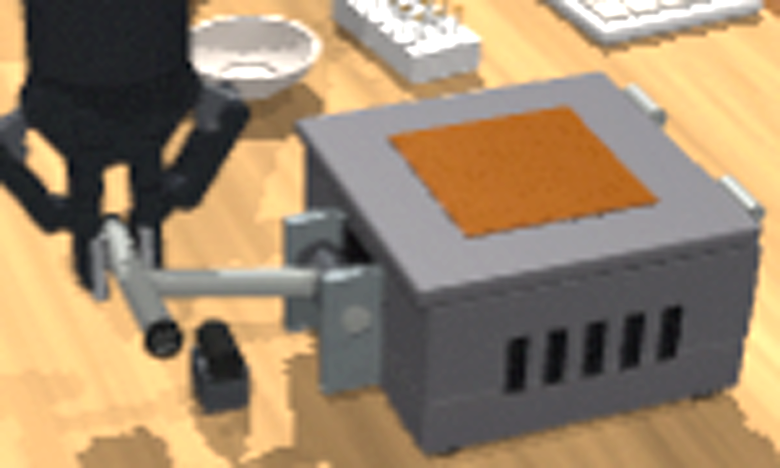

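View pics/w19.png

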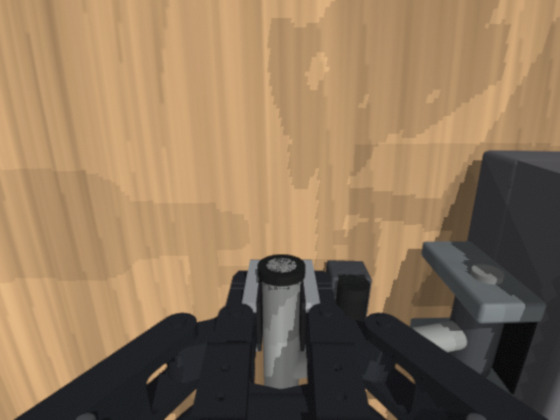

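```bash
python3 -m pendant '[[0,0.0004,0.0004,0,0,0],[0,0.0004,0.0004,0,0,0]]'|egrep 'pos|force|time'
```

```text
time_s: 24.8
tcp_pos: [0.4758, -0.0092, 0.2256]
ft_force: [8.9, -0.1, -5.1]
```

```bash
python3 -m pendant '[[0,0.0003,0.0003,0,0,0],[0,0.0003,0.0003,0,0,0]]'|egrep 'pos|force|time'
python3 -m pendant '[[0,0,0,0,0,0],[0,0,0,0,0,0],[0,0,0,0,0,0],[0,0,0,0,0,0]]' 100
python3 -m pendant '[[0,0,-0.01,0,0,0],[0,0,-0.03,0,0,0],[0,0,-0.06,0,0,0],[0,0,-0.1,0,0,0],[0,0,-0.14,0,0,0],[0,0,-0.14,0,0,0]]'
python3 -c "
from h import *
s=st();save('side','s20');c=bot.camera_info('wrist');save('wrist','w20')
a=cv2.imread('pics/s20.png')[185:275,225:375]; cv2.imwrite('pics/c20.png',cv2.convertScaleAbs(cv2.resize(a,None,fx=5.3,fy=5.3,interpolation=cv2.INTER_CUBIC),alpha=1.5))"
```

```text
time_s: 25.0
tcp_pos: [0.4758, -0.0092, 0.2256]
ft_force: [7.7, 0.1, -1.5]
time_s: 25.4
tcp_pos: [0.4747, -0.0092, 0.2254]
tcp_rot: [-179.9, -0.0, 89.0]
ft_force: [-0.8, -0.3, 0.4]
gripper_width: 0.052
time_s: 26.0
tcp_pos: [0.476, -0.0092, 0.3721]
tcp_rot: [179.5, 0.0, 89.0]
ft_force: [-0.1, -0.1, 0.7]
gripper_width: 0.0516
26.0 [ 0.476  -0.0092  0.3721] [179.46   0.    88.95] F [-0.14 -0.05  0.68] w 0.0516 q [ -1.1   1.8 -12.3  75.4   0.   89.9]
```

View pics/c20.png

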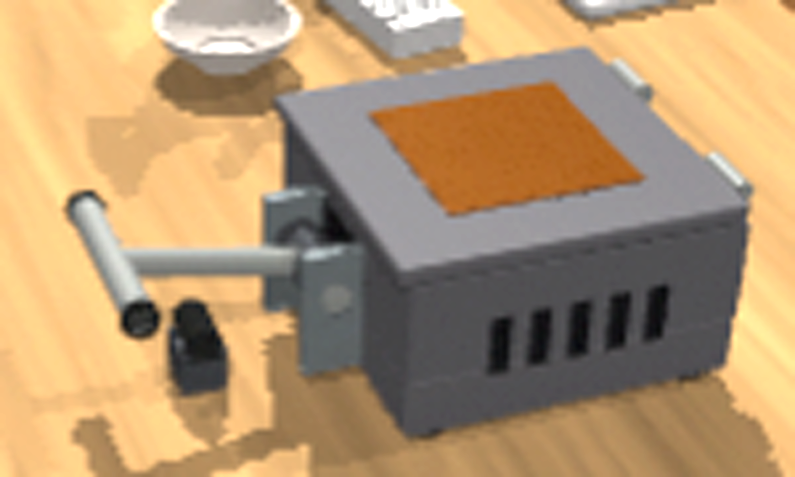

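View pics/w20.png

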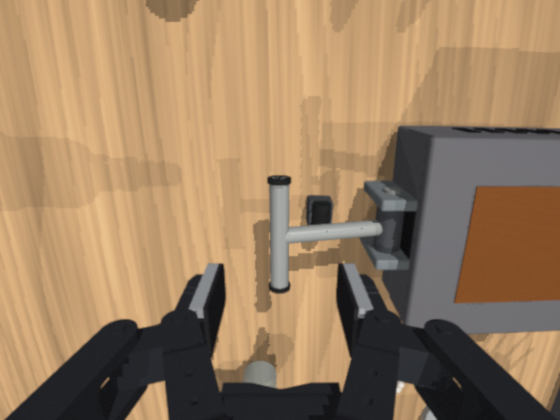

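```bash
python3 - <<'E'
from h import *
save('side','s21');st()
a=cv2.imread('pics/side0.png').astype(int);b=cv2.imread('pics/s21.png').astype(int)
d=abs(a-b).max(2)
for n,(x0,x1,y0,y1) in dict(pedal=(235,300,215,265),lid=(275,370,190,265),dish=(250,285,180,203),jar=(248,280,290,335),brush=(370,425,240,330),cast=(315,350,285,320),spat=(255,310,355,420)).items(): print(n,d[y0:y1,x0:x1].mean().round(1),(d[y0:y1,x0:x1]>40).sum())
bot.finish_job()
E
```

```text
26.15 [ 0.4749 -0.0092  0.3659] [179.97   0.    88.96] F [ 0.04 -0.12  0.09] w 0.0522 q [ -1.1   2.  -12.9  75.2  -0.   89.9]
pedal 5.8 0
lid 4.8 0
dish 14.1 10
jar 14.8 178
brush 5.9 0
cast 6.6 0
spat 19.6 873
the job is handed in; nothing more can be done
```

The whole sequence was carried out and handed in at about 26 s, but I may have pulled the pedal too hard against its top stop. I got no verdict back.

- **Pedal down:** I pinched the tread and pressed it slowly. The arm came to bear at a pedal angle of about 0.4 rad by my estimate. I held it there at roughly 8–9 N straight down, about 10 N effective at the tread, and the lid stood open.
- **Crucible:** I set the white crucible in the recess; touchdown came at the expected height. After letting go it stood upright in the recess with the lid still open.
- **Pedal up:** I eased the pedal back up at 10–20 mm/s while holding it, so the lid closed without slamming, then let go and backed away. In the last side image the pedal and lid matched the starting image, and the gripper was clear of everything.

**What went wrong or disagreed:**
- **Pull on the top stop:** The bar had slipped about 5 mm in the grip, so the pedal reached its stop earlier than I expected. The wrist briefly read about 26 N of upward pull and about 17 N sideways before I backed off. That is above the 15 N guideline. The tool itself moved only about 0.3 mm, but I could not measure the pedal's travel into its stop, so the 1.8 mm limit may have been passed.
- **Jar and spatula areas:** The final image comparison showed differences around these two. I take them to be the arm's shadow, since nothing came near either one, but I did not confirm that. The dish differed by only a few pixels, and the brush pot and the cast beside it did not change. I did not check the other cast or the bur block in the final comparison.

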